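# Pop the charged pack and catch it on the cradle

### The arm

A 6-joint arm with a two-finger parallel gripper is mounted at the origin on the work surface. World frame = base frame: x ahead of the robot, y to its left, z up, the work surface at z = 0. Lengths are in m, angles in rad, forces in N, time in s.
With the tool pointing down it reaches from about 0.25 to 0.85 m from the base axis. Payload 12.5 kg.
Tool frame: the origin (TCP) lies on the centre line of the jaws, within the pads' length; the fingertips stand ahead of it and the grasp point (between the pads) lies 2 mm behind it (tips_ahead is the z of the fingertips in the tool frame, in m); z points along the fingers, y is the line along which they close (so a half turn about z gives the same grasp; the last joint's range is limited). The gripper opens to 93 mm and grips with 3 to 60 N. Pads are 15 mm wide; open, the fingers measure 128 mm over their backs; the gripper's body (75 mm by 188 mm) begins 65 mm behind the grasp point.
Start: joints at [1.196, 0.351, 1.652, -0, 1.139, -0.085], TCP at [0.157, 0.527, 0.236] pointing down, gripper open.
Joint ranges: [-2.75, 2.75], [-0.79, 2.1], [0.01, 2.65], [-1.57, 4.71], [0.07, 3.14], [-2.87, 2.87]. Speed limits (rad/s): [2.22, 2.22, 2.79, 3.14, 3.14, 3.14].

### API

Orientations are given as a rotation vector (axis times angle).
In Python, from bench import read_state, camera, hand_in, tips_ahead gives the robot as it stands.
- The arm moves only by the tool jog_arm, never from a script. Its argument "motion" is a list of rows, each a list of 3 entries, a list of its own where there are three numbers: the shift along the tool's x, y, z each as a share of 150 mm, from -1 to 1, then the turn about the tool's z as a share of 60 degrees, from -1 to 1, then the opening, from -1 (shut) to 1 (fully open), so that 0 is half open. A call has exactly 10 rows; each row is the pose to reach, as a shift and turn from the pose commanded when the call began, along the tool's axes at that moment; what a row does not reach only later rows make up. A row lasts 1/8 s, in which the tool goes at most 62.5 mm and 10.7 degrees, less where a joint would pass 70% of its speed; a pose out of reach is approached as far as the arm can. A call with a number of a shift or a turn outside -1 to 1 is refused whole. A call with a gripper value outside its range is refused whole. The fingers move at their own pace and stop on an object; "squeeze" is the grip in N (left out, the last holds). Time passes only in rows, so rows that repeat a pose let the fingers close, or fill a call up. It gives the time, the measured TCP pose, the force, the opening and the grip force at its end, in the units of the state.
- read_state(): the state, without advancing time (a new reading comes with each control period).
- camera(name): name is "side" or "top"; returns a dict with "color" (480x640x3 uint8, blue, green, red), "intrinsics" (3x3 intrinsics, pixels), "eye" and "rotation" of the camera in the world. Camera axes: x right, y down, z forward; pixel columns grow to the right and rows downward; lengths in m; the calibration is good to about 2 mm. A picture is of the moment at which its call begins. There is no depth.
- hand_in(): hands the job in; it is judged then, once.
The state is a dict: "time": time; "joints": joint angles; "joint_vel": joint speeds; "joint_efforts": joint torques, N m; "eef_pos": TCP position; "tcp_rot": TCP orientation; "force": force on the tool from outside, world axes, zero at the start; "torque": the same for the moment, N m; "gripper_width": opening from 0.0 (shut) to 1.0 (fully open); "finger_force": force on a finger pad.
Only numpy, scipy, OpenCV 4.12 (cv2) and the standard library are available. Lean on these libraries where they do the work, as an engineer would, in place of code of your own. Each camera call takes 0.05 s, during which the arm holds its last target. There are 200 camera calls.

### The job

The battery pack in the charger whose light bar is green is charged. Press that charger's blue release key fully down with one finger and, as the spring kicks the pack out, stop it with the other finger before it slides off the end of the sloping cradle; finish holding it like that, one finger still keeping the key down and the other against the pack, which must be clear of its contacts but still lying on the cradle. Do not grip or lift the pack, and leave the other charger and everything else on the bench alone.

Things in the scene. Friction and masses are not known exactly. Their poses are not given: they have to be found in the camera images.
- charger_full: desktop charger with the GREEN light bar on its back, dark grey, fixed, 160 mm long (x), 93 mm wide, 95 mm high at the back. Origin: on the bench under the middle line of its battery bay, midway along its length. Low front end at -x, high back at +x. The sloping cradle runs along x at y = 0, falling 20 degrees towards -x; the release key stands in a pod on the -y side.
- cradle_full: sloping cradle of charger_full, fixed to it: x axis up the 20 degree slope, z square out of its floor. Origin: on the floor where the seated pack's origin is. Slippery floor, 47 mm wide between walls (12 mm high beside the seated pack, 5 mm along the open run-out). The seated pack covers x = -35 to 35 mm, the run-out x = -100 (the lip) to -35 mm.
- pack_full: charged pack, 70 x 44 x 22 mm (x, y, z), dark with a yellow band at the front, about 0.11 kg, loose. Origin: centre of its underside, x up the slope to its contacts. A 5 mm steel catch in front holds it against a 2 N spring ejector. When the key sinks the catch, the pack is kicked 12 mm forward, then slides off the lip about a quarter of a second later unless something already stands in its way.
- release_full (a joint): release key of charger_full: 0 = up, 0.008 m = fully down. It moves straight down; 2 N starts it, about 5 N takes it fully down, and it springs back when let go. The catch frees the pack at about 0.0055 m.
- release_full_top (a point): centre of the top of charger_full's blue release key: flat, level, 28 x 28 mm, 38 mm above the bench when up, 30 mm when fully down. It lies 62 mm in front (-x) and 44 mm to the -y side of the charger's origin.
- runout_full (a point): point on charger_full's cradle floor, middle of the run-out, straight across from the key (44 mm to its +y side in the charger's frame), 18 mm above the bench. With the key fully down, a fingertip level with its top is 12 mm above this point and in the path of the pack, whose front edge is 20 mm high. A 22 mm wide finger centred here stops the pack after about 27 mm.
- charger_busy: second charger, of the same make and size, with an ORANGE light bar: still charging, to be left alone. Origin and axes as charger_full.
- pack_busy: the pack that is still charging in charger_busy, same as pack_full; to be left alone.
- release_busy (a joint): release key of charger_busy, as release_full; to be left alone.
- spare_pack: flat battery pack of the same kind lying level on the bench, 70 x 44 x 22 mm. Origin: centre of its underside.
- coder: hand-held carton coder, white box 95 x 60 x 82 mm with a 95 mm black grip to its -y side. Origin: underside of the white box.
- tape_roll: roll of brown packing tape lying flat, 96 mm across, 48 mm high. Origin: centre of its underside.
- marker: black marker pen with a red cap, 115 mm long, 13 mm thick, lying on the bench. Origin: centre of its underside.
- desiccant_jar: white jar with a green cap, 72 mm across, 95 mm high. Origin: centre of its underside.
- fruit_a: dried persimmon, 66 x 50 x 27 mm, on the bench scale. Origin: centre of its underside.
- fruit_b: dried persimmon, 66 x 50 x 27 mm, on the bench scale. Origin: centre of its underside.

How it is judged:
On the way, in this order (a step that is already met when the one before it is completed fails the run):
1. the key of the green-lit charger is pressed down (value of joint release_full above 0.005 m).
2. the pack has popped clear of its contacts and lies still on the cradle against a finger, with the key held down (value of joint release_full above 0.005 m and x of pack_full in the frame of cradle_full between -0.06 and -0.012 m and linear speed of pack_full below 0.02 m/s and contact force between the fingers and pack_full above 0.05 N), for 0.3 s.
At the end, for the whole second after the job is handed in: The green-lit charger's key is still down (at least 5 of its 8 mm), and its pack lies flat and still on the cradle, 12 to 60 mm down the slope from its seat, held there by a finger (at least 0.05 N). The other charger's key is up and its pack has not moved 5 mm (all of step 2 and z of pack_full in the frame of cradle_full below 0.006 m and angle between the z axis of pack_full and the z axis of cradle_full, either way round below 0.12 rad and angle between the x axis of pack_full and the x axis of cradle_full, either way round below 0.2 rad and value of joint release_busy below 0.002 m and distance of pack_busy from where it was at the start of the episode below 0.005 m); the arm keeps its last pose, push and grip.
It fails at once if the pack slid off: its front edge passed the cradle's lip (x of pack_full in the frame of cradle_full below -0.066 m).
It fails at once if the pack was lifted off the cradle (z of pack_full in the frame of cradle_full above 0.012 m).
It fails at once if the pack was squeezed or struck hard (contact force between the fingers and pack_full above 25 N).
It fails at once if the other charger's key was pressed or its pack disturbed (value of joint release_busy above 0.004 m or distance of pack_busy from where it was at the start of the episode above 0.01 m).
It fails at once if something else on the bench was disturbed (distance of any of spare_pack, coder, tape_roll, marker, desiccant_jar, fruit_a, fruit_b from where it was at the start of the episode above 0.02 m).
It also fails if it takes over 29 s, if anything falls off the work surface, if the arm or the gripper's body presses on something with over 40 N, if the wrist force passes 120 N, or if a joint passes its speed limit or range.

## Working session

There is one attempt and no reset: what is moved stays moved. The work goes in short steps, Python scripts to look and compute and a tool call to move; the robot and the scene stay as the last step left them, time stands still between calls to the robot, and variables do not carry over. Pictures are saved under pics/ and viewed, at most 10 in all, crops included, and the job is handed in when it is done.

Besides the shell and the picture viewer there is one more tool, called after "Emit:" as name(argument=value, ...), one argument or row to a line, values as JSON. jog_arm: Moves the arm, as the interface text tells. Its arguments: {"type":"object","properties":{"motion":{"type":"array","items":{"type":"array"}},"squeeze":{"type":"number"}},"required":["motion"]}

```bash
mkdir -p pics; python3 - <<'E'
from bench import *
import cv2,numpy as np
print(read_state(),tips_ahead)
for n in("top","side"):
    c=camera(n);cv2.imwrite(f"pics/{n}0.png",c["color"]);print(n,c["intrinsics"],c["eye"],c["rotation"])
E
```

```text
{'time': 0.0, 'joints': array([ 1.19638831e+00,  3.51214780e-01,  1.65241118e+00, -3.71630227e-05,
        1.13907015e+00, -8.46261598e-02]), 'joint_vel': array([-8.68155013e-04, -1.23238153e-04, -3.33904510e-05,  1.43095770e-03,
       -2.08635448e-04,  7.27701581e-04]), 'joint_efforts': array([-1.46639006e-03, -4.97318530e+01, -2.85250032e+01,  6.98487950e-02,
        2.56459170e-02, -1.26607160e-04]), 'eef_pos': array([0.15704199, 0.52677772, 0.23511807]), 'tcp_rot': array([-4.53541525e-01, -3.10846115e+00,  1.69979244e-03]), 'force': array([-0.79570897,  0.27290157,  0.51840755]), 'torque': array([ 0.02087629,  0.0081956 , -0.00113879]), 'finger_force': 0.0, 'gripper_width': 0.9992010536810617} 0.017
top [[608.99716815   0.         320.61020845]
 [  0.         608.99716815 241.59000711]
 [  0.           0.           1.        ]] [0.40584071 0.03043977 1.46891043] [-2.18138915  2.13006207 -0.14106566]
side [[434.96858688   0.         311.2400334 ]
 [  0.         434.96858688 239.57967553]
 [  0.           0.           1.        ]] [0.43352124 0.83678688 0.72171701] [-0.28475035  2.75247055 -1.31946557]
```

View pics/top0.png

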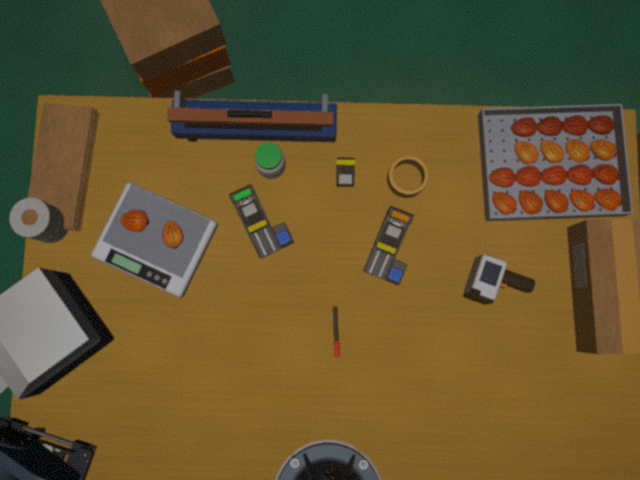

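View pics/side0.png

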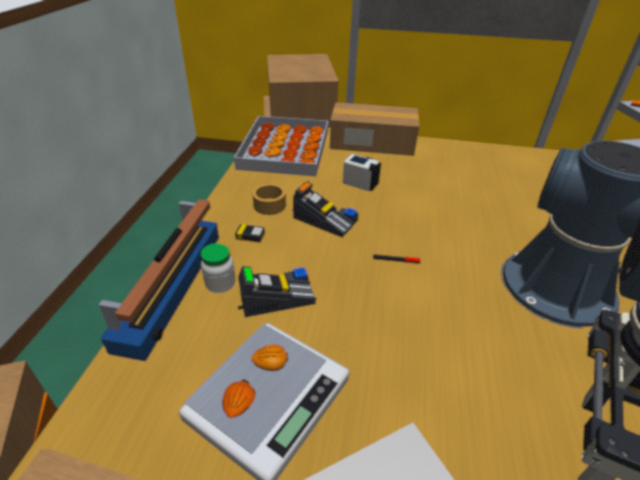

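The top view shows the green charger around (258,222), with its bar at (243,194) and blue key at (284,238). The orange charger is around (390,245). In the side view the green charger is around (275,290).

```bash
python3 - <<'E'
import cv2,numpy as np
a=cv2.imread("pics/top0.png")[175:270,215:310];b=cv2.imread("pics/side0.png")[255:325,230:325]
f=lambda i:cv2.resize(i,None,fx=8,fy=8,interpolation=cv2.INTER_CUBIC)[:600]
a=cv2.resize(a,(600,600),interpolation=cv2.INTER_CUBIC)
cv2.imwrite("pics/topc.png",a);cv2.imwrite("pics/sidec.png",f(b))
E
```

```text
(no output)
```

View pics/topc.png

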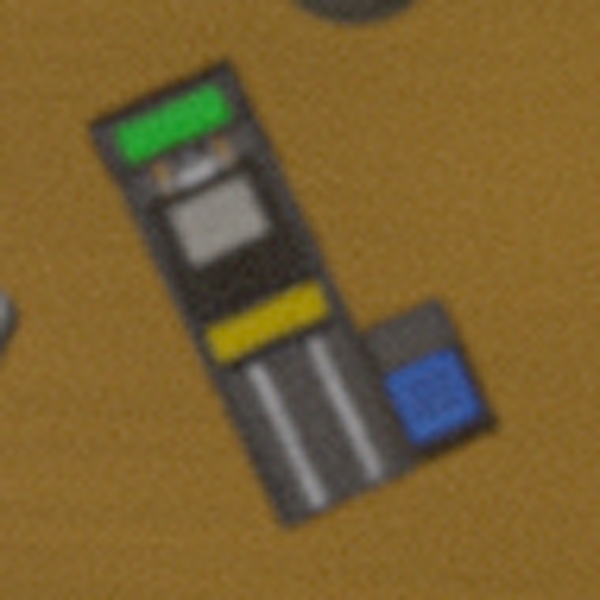

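View pics/sidec.png

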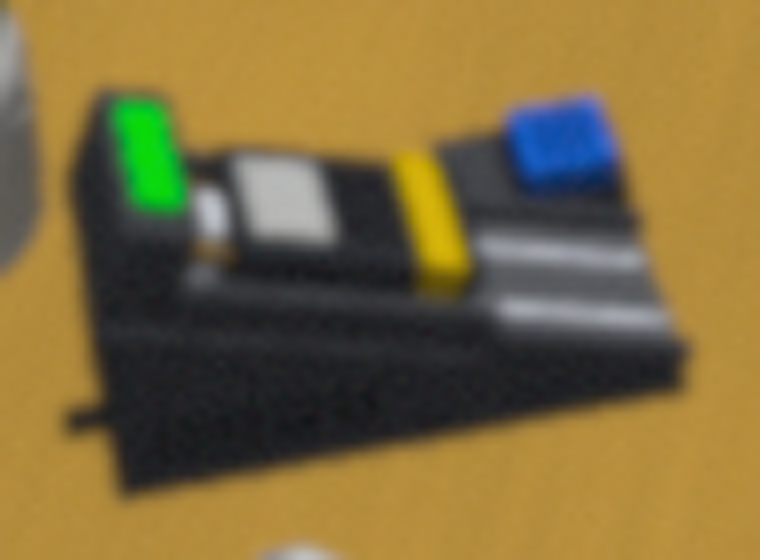

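The crops show the key top's centre near (435,397) in the 6.316x top crop. The back top edge is at (92,125)–(228,62), and the rails run (258,368)–(320,505) and (317,340)–(377,475). Next is the pose fit.

```bash
python3 - <<'E'
from bench import *
import cv2,numpy as np
from scipy.optimize import least_squares
from scipy.spatial.transform import Rotation as R
T=camera("top");S=camera("side")
def proj(c,P):
    q=R.from_rotvec(np.ravel(c["rotation"])).inv().apply(P-np.ravel(c["eye"]));q=q@np.array(c["intrinsics"]).T;return q[:,:2]/q[:,2:]
s=600/95
# charger points, top crop pixels
A=[([-62,-44,38],(435,397)),([-48,-30,38],(387,385)),([-48,-58,38],(455,351)),([-76,-58,38],(481,420)),([-76,-30,38],(414,444)),
   ([80,27,95],(92,125)),([80,-27,95],(228,62))]
B=[([-76,-30,38],(618,150)),([-48,-58,38],(510,108)),([-76,-58,38],(600,95)),([-48,-30,38],(530,160))]
PT=np.array([a[0] for a in A])/1e3;uT=(np.array([a[1] for a in A])+.5)/s-.5+[215,175]
PS=np.array([a[0] for a in B])/1e3;uS=(np.array([a[1] for a in B])+.5)/8-.5+[230,255]
W=lambda p,P:R.from_euler("z",p[2]).apply(P)+[p[0],p[1],0]
fT=lambda p:(proj(T,W(p,PT))-uT).ravel();fS=lambda p:(proj(S,W(p,PS))-uS).ravel()
for f in(fT,lambda p:np.r_[fT(p),fS(p)]):
    r=least_squares(f,[.5,.15,.4],loss="soft_l1");print(r.x,np.degrees(r.x[2]));print(np.round(f(r.x).reshape(-1,2),1).tolist())
p=r.x
t=W(p,np.array([[-.062,-.022,0],[-.062,-.044,0],[-.062,0,0]]));print(t)
st=read_state();M=R.from_rotvec(st["tcp_rot"]).as_matrix();print(M)
print("shift tool",M.T@(np.r_[t[0,:2],.120]-st["eef_pos"])/.15)
c,sn=np.cos(p[2]),np.sin(p[2])
ty=M.T@[-sn,c,0];print("turn so tool y || charger y, deg",np.degrees(np.arctan2(-ty[0],ty[1])), st["time"])
E
```

```text
[0.63241166 0.18444606 0.46479278] 26.630664605817106
[[0.2, 0.9], [0.0, -0.0], [-0.0, 0.4], [0.8, 0.0], [0.7, 1.2], [-0.9, -1.7], [-1.0, -1.6]]
[0.63314627 0.18485912 0.4586519 ] 26.27881832451991
[[-0.0, 0.7], [-0.2, -0.2], [-0.3, 0.2], [0.5, -0.1], [0.4, 1.1], [-0.9, -2.2], [-0.9, -1.9], [1.0, -0.3], [-0.2, -1.1], [0.2, -1.4], [0.0, 0.5]]
[[0.58729423 0.13768295 0.        ]
 [0.59703451 0.11795664 0.        ]
 [0.57755396 0.15740925 0.        ]]
[[-9.58298152e-01  2.85770178e-01 -2.41129105e-04]
 [ 2.85770274e-01  9.58297960e-01 -6.08477249e-04]
 [ 5.71888782e-05 -6.52010153e-04 -9.99999786e-01]]
shift tool [-3.49003571 -1.6665117   0.76979742]
turn so tool y || charger y, deg -42.88372042558938 0.2
```

Emit:
jog_arm(
  motion=[
    [[-0.1,-0.05,0],0,-0.43],
    [[-0.25,-0.12,0],0,-0.43],
    [[-0.4,-0.2,0],0,-0.43],
    [[-0.55,-0.27,0],0,-0.43],
    [[-0.7,-0.35,0],0,-0.43],
    [[-0.85,-0.42,0],0,-0.43],
    [[-1,-0.5,0],0,-0.43],
    [[-1,-0.5,0],0,-0.43],
    [[-1,-0.5,0],0,-0.43],
    [[-1,-0.5,0],0,-0.43],
  ],
)

```text
time: 1.45
eef_pos: [0.279, 0.4126, 0.2356]
tcp_rot: [-0.453, -3.109, 0.0]
force: [-0.1, -0.1, -0.4]
gripper_width: 0.288
finger_force: 0.0
```

Emit:
jog_arm(
  motion=[
    [[-0.1,-0.05,0],0,-0.43],
    [[-0.25,-0.12,0],0,-0.43],
    [[-0.4,-0.2,0],0,-0.43],
    [[-0.55,-0.27,0],0,-0.43],
    [[-0.7,-0.35,0],0,-0.43],
    [[-0.85,-0.42,0],0,-0.43],
    [[-1,-0.5,0],0,-0.43],
    [[-1,-0.5,0],0,-0.43],
    [[-1,-0.5,0],0,-0.43],
    [[-1,-0.5,0],0,-0.43],
  ],
)

```text
time: 2.7
eef_pos: [0.4013, 0.298, 0.2356]
tcp_rot: [-0.452, -3.109, -0.0]
force: [-0.4, -0.7, -0.9]
gripper_width: 0.287
finger_force: 0.0
```

Emit:
jog_arm(
  motion=[
    [[-0.1,-0.05,0],0,-0.43],
    [[-0.25,-0.12,0],0,-0.43],
    [[-0.4,-0.2,0],0,-0.43],
    [[-0.55,-0.27,0],0,-0.43],
    [[-0.7,-0.35,0],0,-0.43],
    [[-0.85,-0.42,0],0,-0.43],
    [[-1,-0.5,0],0,-0.43],
    [[-1,-0.5,0],0,-0.43],
    [[-1,-0.5,0],0,-0.43],
    [[-1,-0.5,0],0,-0.43],
  ],
)

```text
time: 3.95
eef_pos: [0.5236, 0.1833, 0.2357]
tcp_rot: [-0.452, -3.109, -0.0]
force: [0.7, -0.8, -0.2]
gripper_width: 0.283
finger_force: 0.0
```

Emit:
jog_arm(
  motion=[
    [[-0.1,-0.03,0],-0.1,-0.43],
    [[-0.2,-0.06,0],-0.2,-0.43],
    [[-0.3,-0.1,0],-0.3,-0.43],
    [[-0.4,-0.14,0],-0.4,-0.43],
    [[-0.49,-0.167,0],-0.5,-0.43],
    [[-0.49,-0.167,0.05],-0.6,-0.43],
    [[-0.49,-0.167,0.2],-0.715,-0.43],
    [[-0.49,-0.167,0.35],-0.715,-0.43],
    [[-0.49,-0.167,0.5],-0.715,-0.43],
    [[-0.49,-0.167,0.5],-0.715,-0.43],
  ],
)

```text
time: 5.2
eef_pos: [0.5863, 0.1382, 0.1594]
tcp_rot: [0.715, -3.056, -0.0]
force: [0.1, -0.9, 1.0]
gripper_width: 0.289
finger_force: 0.0
```

Emit:
jog_arm(
  motion=[
    [[0,0,0.1],0,-0.43],
    [[0,0,0.2],0,-0.43],
    [[0,0,0.3],0,-0.43],
    [[0,0,0.4],0,-0.43],
    [[0,0,0.5],0,-0.43],
    [[0,0,0.55],0,-0.43],
    [[0,0,0.55],0,-0.43],
    [[0,0,0.55],0,-0.43],
    [[0,0,0.55],0,-0.43],
    [[0,0,0.55],0,-0.43],
  ],
)

```text
time: 6.45
eef_pos: [0.5875, 0.1379, 0.0785]
tcp_rot: [-0.714, 3.059, -0.0]
force: [-0.4, 0.1, 0.0]
gripper_width: 0.283
finger_force: 0.0
```

```bash
python3 - <<'E'
from bench import *
import cv2,numpy as np
from scipy.spatial.transform import Rotation as R
st=read_state();M=R.from_rotvec(st["tcp_rot"]).as_matrix();print(st["eef_pos"],M.round(3))
print("yaw of tool y",np.degrees(np.arctan2(M[1,1],M[0,1])))
i=[]
for n,(y,x) in(("top",(175,215)),("side",(235,220))):
    c=camera(n)["color"][y:y+95,x:x+(95 if n=="top" else 125)]
    cv2.imwrite(f"pics/{n}2.png",cv2.resize(c,None,fx=6.3,fy=6.3,interpolation=cv2.INTER_CUBIC))
E
```

```text
[0.58749605 0.13786531 0.07845292] [[-0.897 -0.443  0.001]
 [-0.443  0.897  0.   ]
 [-0.    -0.    -1.   ]]
yaw of tool y 116.2954161559428
```

View pics/side2.png

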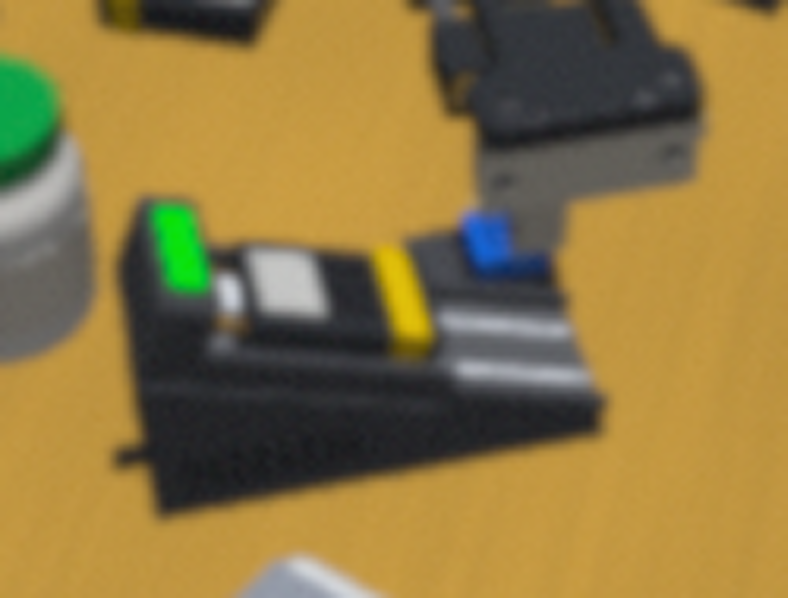

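View pics/top2.png

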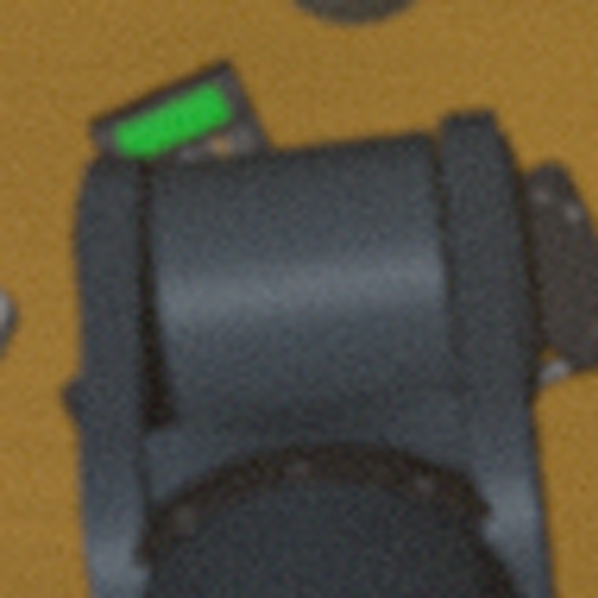

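The side crop shows the near finger's tip around (505–563, 250), with the key partly hidden behind it. The top view is blocked by the wrist. I'll compare this with where the tip should project.

```bash
python3 - <<'E'
from bench import *
import numpy as np
from scipy.spatial.transform import Rotation as R
S=camera("side");st=read_state();M=R.from_rotvec(st["tcp_rot"]).as_matrix()
def proj(P):
    q=R.from_rotvec(np.ravel(S["rotation"])).inv().apply(P-np.ravel(S["eye"]));q=q@np.array(S["intrinsics"]).T;return ((q[:,:2]/q[:,2:]-[220,235]+.5)*6.3).round()
w=.0465*st["gripper_width"]
for h in(.0075,.011):
  print(proj(np.array([st["eef_pos"]+M@[a,b,.017] for a in(-h,h) for b in(w,w+.0175)])).tolist())
E
```

```text
[[512.0, 245.0], [524.0, 279.0], [553.0, 238.0], [566.0, 272.0]]
[[502.0, 247.0], [514.0, 281.0], [563.0, 236.0], [576.0, 270.0]]
```

```bash
python3 - <<'E'
from bench import *
import cv2
c=camera("side")["color"][250:290,280:335]
cv2.imwrite("pics/side3.png",cv2.resize(c,None,fx=14,fy=14,interpolation=cv2.INTER_CUBIC))
E
```

```text
(no output)
```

View pics/side3.png

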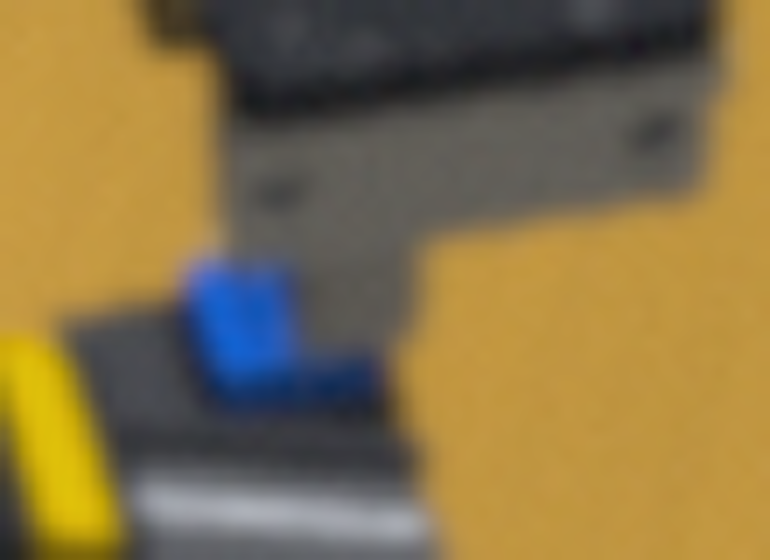

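The fingertip is about 9 mm thick and 15 mm wide, where predicted along x. I'll open slightly so the finger centres are 44 mm apart, then press.

Emit:
jog_arm(
  motion=[
    [[0,0,0.02],0,-0.29],
    [[0,0,0.05],0,-0.29],
    [[0,0,0.09],0,-0.29],
    [[0,0,0.13],0,-0.29],
    [[0,0,0.16],0,-0.29],
    [[0,0,0.18],0,-0.29],
    [[0,0,0.2],0,-0.29],
    [[0,0,0.21],0,-0.29],
    [[0,0,0.21],0,-0.29],
    [[0,0,0.21],0,-0.29],
  ],
)

```text
time: 7.9
eef_pos: [0.5873, 0.1378, 0.0471]
tcp_rot: [0.715, -3.059, 0.0]
force: [-3.9, -0.6, 7.5]
gripper_width: 0.354
finger_force: 4.3
```

```bash
python3 - <<'E'
from bench import *
import cv2
s=read_state();print(s["eef_pos"],s["force"],s["torque"],s["gripper_width"])
c=camera("side")["color"][235:325,220:340]
cv2.imwrite("pics/side4.png",cv2.resize(c,None,fx=6.5,fy=6.5,interpolation=cv2.INTER_CUBIC))
E
```

```text
[0.58730163 0.13776248 0.04707749] [-3.87704528 -0.64696549  7.49330519] [-0.32197246  0.72925059 -0.10414593] 0.3537904347950711
```

View pics/side4.png

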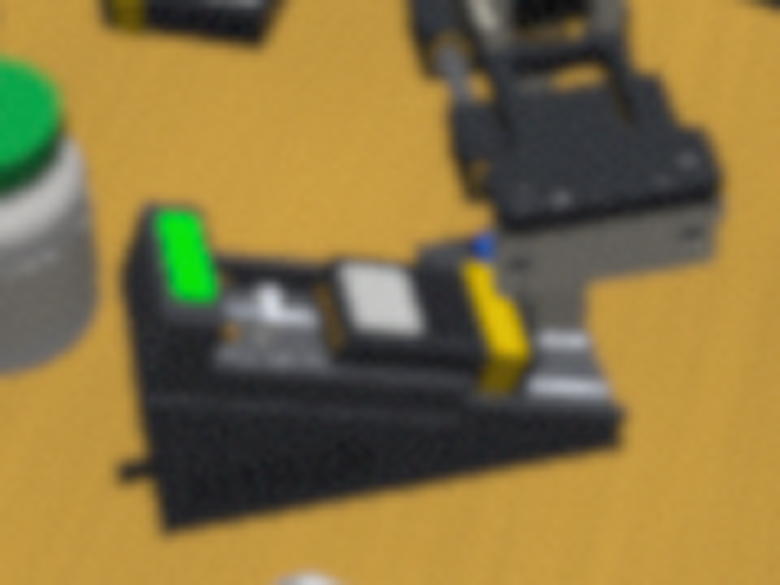

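The pack has popped out and rests against the finger with the key down. I'll hold once to let it settle.

Emit:
jog_arm(
  motion=[
    [[0,0,0],0,-0.29],
    [[0,0,0],0,-0.29],
    [[0,0,0],0,-0.29],
    [[0,0,0],0,-0.29],
    [[0,0,0],0,-0.29],
    [[0,0,0],0,-0.29],
    [[0,0,0],0,-0.29],
    [[0,0,0],0,-0.29],
    [[0,0,0],0,-0.29],
    [[0,0,0],0,-0.29],
  ],
)

```text
time: 9.2
eef_pos: [0.5873, 0.1378, 0.0471]
tcp_rot: [0.715, -3.059, 0.0]
force: [-3.5, -1.9, 7.4]
gripper_width: 0.354
finger_force: 4.3
```

```bash
python3 - <<'E'
from bench import *
import cv2
s=read_state();print(s["eef_pos"],s["force"],s["gripper_width"])
c=camera("side")["color"][270:305,255:320]
cv2.imwrite("pics/side5.png",cv2.resize(c,None,fx=12,fy=12,interpolation=cv2.INTER_CUBIC)[:, :800])
E
```

```text
[0.58728376 0.13777025 0.04707059] [-3.5033874  -1.86755794  7.4308885 ] 0.3541798237706123
```

View pics/side5.png

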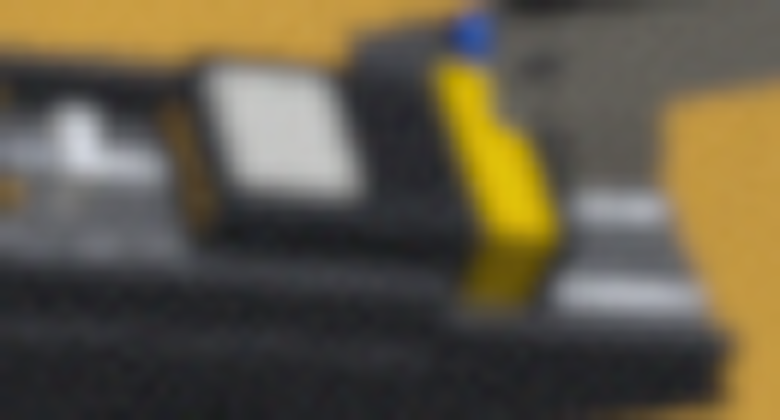

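The last two crops show the pack lying flat. Its band's front edge is against the finger, and it sits about 24 mm down the slope, inside 12–60 mm. The key is down, with TCP z 47.1 mm putting the tip at 30.1 mm. Handing in.

```bash
python3 -c "
from bench import *
print(hand_in())"
```

```text
the job is handed in; nothing more can be done
None
```

I handed the job in at about 9.3 s, but it returned no verdict. One finger holds the green charger's key fully down and the other stops its pack, which lies flat and still about 24 mm down the cradle by the camera.

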